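# Push the disc tray home and shut the bar behind it

### The job

Of the two cream pocket trays drawn out of their docks, one is full of dark discs and the other is empty. With the fingertips, push the full tray fully home against the stop of its dock while its swing bar is still open, then push that bar fully shut across the front of the tray; do not lift or tip the tray, and finish clear of everything. Leave the empty tray, its bar and everything else on the bench as they are.

Things in the scene. Friction and masses are not known exactly. Their poses are not given: they have to be found in the camera images.
- dock: the dock of the full tray, fixed: dark grey metal plate 4 mm thick (x -90 to 170, y -65 to 65 mm) with two steel guide rails (x 11 to 165 mm, inner faces y +-55 mm) and a back stop, all 30 mm tall. Origin on the bench on its centre line near the front; x is the way the tray is pushed home, y left of that, z up. Turned up to 0.32 rad about z
- tray: the full tray: cream plastic, 150 (x) x 104 (y) mm, rim 26 mm tall, loose on the plate, underside 4 mm above the bench, 3 mm play to each rail. Origin: centre of the underside, x as the dock's. A dark disc in each of 6 x 4 pockets. Starts drawn out 40 to 75 mm; home, its origin is at x = 81 mm in the dock's frame, its front face at 6 mm. 0.35 to 0.7 kg, slides with a few newtons
- tray_front (a point): middle of the full tray's front face (75 mm in front of the tray's origin), 17 mm above the bench: where to push it
- dock_gate (a joint): swing bar of the full tray's dock: steel, 80 mm long, 10 mm thick, at heights 8 to 28 mm. 0 = shut: it points along the dock's -y across the front of a tray that is home, 4 mm clear of it. Grows as it swings out to the dock's -x (pi/2) and on to +y; limit 2.5 rad. Stays where left (friction 0.04 Nm). Starts at 1.8 to 2.3
- dock_gate_hinge (a point): the upright pin about which that bar turns, 18 mm above the bench, 34 mm tall: at x = -3, y = +59 mm in the dock's frame
- dock_stop (a point): middle of the face of that dock's back stop, at x = 156 mm, 17 mm above the bench: a tray that is home touches it
- dock_gate_tip (a point): the free end of that bar, 80 mm from the pin, 18 mm above the bench
- spare_dock: the empty tray's dock, like the other in every size; the two may stand either way round, left or right
- spare_tray: the empty tray: same tray, with no discs in its pockets; drawn out too; to be left alone
- spare_dock_gate (a joint): swing bar of the empty tray's dock, same sense; open, to be left alone
- spare_dock_gate_tip (a point): free end of that bar
- binder_jar: closed jar, 40 mm across, 60 mm tall, between the two docks towards the far end; loose, to be left alone; origin at its underside or middle
- press_weight: small brass weight with a neck, 32 mm across, 38 mm tall, between the docks; loose, to be left alone; origin at its underside or middle
- disc_stack: stack of dark discs, 24 mm across, 24 mm tall, at the right of the docks; loose, to be left alone; origin at its underside or middle
- scraper: spatula lying at the right, about 170 mm long; loose, to be left alone; origin at its underside or middle
- channel: steel channel with a dark rod in it, 200 x 30 mm, 22 mm tall, lying at the right; loose, to be left alone; origin at its underside or middle
- cup: white ceramic cup, 64 mm across, 55 mm tall, at the left; loose, to be left alone; origin at its underside or middle
- brush: brush lying at the left, about 160 mm long; loose, to be left alone; origin at its underside or middle
There are look-alikes about, which are no part of the job. Leave any green or pink look-alike of the tray alone.

How it is judged:
By the outcome, as a careful person would: the job done as asked, in the order asked, and still so for the second after the job is handed in, with the robot touching nothing.
It also fails if it takes over 48 s, if anything falls off the work surface, if the arm or the gripper's body presses on something with over 40 N, if the wrist force passes 120 N, or if a joint passes its speed limit or range.

### The arm

A 6-joint arm with a two-finger parallel gripper is mounted at the origin on the work surface. World frame = base frame: x ahead of the robot, y to its left, z up, the work surface at z = 0. Lengths are in mm, angles in rad, forces in N, time in s.
With the tool pointing down it reaches from about 350 to 875 mm from the base axis. Payload 4.2 kg.
Tool frame: the origin (TCP) lies on the mounting face of the last link; the fingertips stand 173 mm ahead of it and the grasp point (between the pads) lies grip_point_offset ahead of it (grip_point_offset is the distance from the TCP to the grasp point, in mm); z points along the fingers, y is the line along which they close (so a half turn about z gives the same grasp; the last joint's range is limited). The gripper opens to 85 mm and grips with 20 to 120 N. Pads are 22 mm wide; open, the fingers measure 114 mm over their backs; the gripper's body (76 mm by 85 mm) begins 54 mm behind the grasp point. The pads swing forward as they close: fully open they stand 13 mm farther back than shut.
Start: joints at [0.259, 0.385, 0.008, 0, -1.194, -0.259], TCP at [624.98, 0.025, 404.712] pointing down, gripper open.
Joint ranges: [-3.14, 3.14], [-1.21, 2.06], [-1.07, 1.41], [-3.16, 2.05], [-2.99, -0.16], [-3.1, 3.1]. Speed limits (rad/s): [2.79, 2.79, 3.14, 3.14, 3.14, 3.14].

### API

Orientations are given as a unit quaternion [x, y, z, w].
In Python, from bench import read_state, get_image, job_done, recognise, place_of, grip_point_offset gives the robot as it stands. The module is installed in compiled form; this text tells all that it offers.
- The arm moves only by the tool carry_out, never from a script. Its arguments are lists of equal length, an entry for each row: "slide": the shift along the tool's x, y, z in m, a list of three; "roll": the turn about the tool's z in degrees; "claw": the finger opening in m, from 0 to 0.0854. A call has 1 to 8 rows; each row is the pose to reach, as a shift and turn from the pose commanded when the call began, along the tool's axes at that moment; what a row does not reach only later rows make up. A row lasts 1/8 s, in which the tool goes at most 62.5 mm and 10.7 degrees, less where a joint would pass 70% of its speed; a pose out of reach is approached as far as the arm can. A call with a gripper value outside its range is refused whole. The fingers move at their own pace and stop on an object; the grip force is fixed at half the most. Time passes only in rows, so rows that repeat a pose let the fingers close. It gives the time, the measured TCP pose, the force, the opening and the grip force at its end, in the units of the state.
- read_state(): the state, without advancing time (a new reading comes with each control period).
- get_image(name): name is "scene" or "side" or "wrist"; returns a dict with "img" (384x512x3 uint8, red, green, blue), "z_map" (384x512 float32, mm along the optical axis (not along the pixel's ray), 0 where there is no reading), "mtx" (3x3 intrinsics, pixels), "world_from_camera" (4x4, takes a point from camera to world coordinates); the wrist camera has in their place "T_tool_cam" (4x4, takes a point from camera to tool coordinates, whose origin is the TCP and whose axes are the flange's). Camera axes: x right, y up, looking along -z (the intrinsics and any distortion apply to the point x, -y, -z); pixel columns grow to the right and rows downward; lengths in mm; the calibration is good to about 2 mm. A picture is of the moment at which its call begins: read the wrist's pose just before it.
- job_done(): hands the job in; it is judged then, once.
Trained networks look in a picture, given as the dict that the camera call returned (one of the last four; its "shot" number tells which), for a name from the list of things; names that differ only in an ending like _2 or _b are one class to them, and where a whole thing is asked for, a point or a joint stands for the part that bears it (a point fixed in the world has none). Each returns a list of dicts, best first, with "conf" (0 to 1); they miss things now and then, are a little off and sometimes report something else, mostly with a low value. They report only what shows in the picture. A call takes as long as a camera call. They do not tell look-alikes from the thing itself.
- recognise(picture, thing): "at" ([column, row] in pixels, amid what is visible of it).
- place_of(picture, thing): "at" ([column, row] in pixels: a listed point, or the origin of a listed thing).
The state is a dict: "clock": time; "joints": joint angles; "joint_vel": joint speeds; "joint_efforts": joint torques, N m; "position": TCP position; "ee_rot": TCP orientation; "contact_force": force on the tool from outside, world axes, zero at the start; "wrist_torque": the same for the moment, N m; "gripper_width": finger opening in mm; "grasp_force": force on a finger pad.
Only numpy, scipy, OpenCV 4.12 (cv2) and the standard library are available. Lean on these libraries where they do the work, as an engineer would, in place of code of your own. Each camera call takes 0.05 s, during which the arm holds its last target. There are 200 camera calls.

## Working session

There is one attempt and no reset: what is moved stays moved. The work goes in short steps, Python scripts to look and compute and a tool call to move; the robot and the scene stay as the last step left them, time stands still between calls to the robot, and variables do not carry over. Pictures are saved under pics/ and viewed, at most 10 in all, crops included, and the job is handed in when it is done.

Besides the shell and the picture viewer there is one more tool, called after ">>>" as name(argument=value, ...) on one line, values as JSON. carry_out: Moves the arm, as the interface text tells. Its arguments: {"type":"object","properties":{"slide":{"type":"array"},"roll":{"type":"array"},"claw":{"type":"array"}},"required":["slide","roll","claw"]}

```bash
mkdir -p pics; cat > h.py <<'E'
import numpy as np, cv2
from bench import *
from scipy.spatial.transform import Rotation as R
def T(d,st=None):
    if 'world_from_camera' in d: return np.array(d['world_from_camera'])
    M=np.eye(4);M[:3,:3]=R.from_quat(st['ee_rot']).as_matrix();M[:3,3]=st['position'];return M@np.array(d['T_tool_cam'])
def ray(d,px,st=None):
    K=np.array(d['mtx']);v=np.linalg.inv(K)@[px[0],px[1],1];M=T(d,st)
    return M[:3,3],M[:3,:3]@np.array([v[0],-v[1],-v[2]])
def at_z(d,px,z,st=None):
    o,v=ray(d,px,st);return o+v*(z-o[2])/v[2]
def depth(d,px,st=None):
    o,v=ray(d,px,st);r,c=int(round(px[1])),int(round(px[0]));w=d['z_map'][max(0,r-1):r+2,max(0,c-1):c+2];w=w[w>0]
    return o+v*np.median(w) if len(w) else None
def proj(d,p,st=None):
    q=np.linalg.inv(T(d,st))@np.append(p,1);K=np.array(d['mtx']);u=K@[q[0],-q[1],-q[2]];return u[:2]/u[2]
def save(d,n): cv2.imwrite('pics/'+n,d['img'][:,:,::-1])
E
python3 - <<'E'
from h import *
np.set_printoptions(precision=1,suppress=True)
print([k for k in get_image('scene').keys()],grip_point_offset, read_state()['ee_rot'])
Z=dict(tray_front=17,dock_gate_hinge=18,dock_stop=17,dock_gate_tip=18,tray=4,dock=0)
for c in ['scene','side','wrist']:
    st=read_state();d=get_image(c);save(d,c+'0.png')
    for n,z in Z.items():
        for r in place_of(d,n)[:4]:
            print(c,n,round(r['conf'],2),np.array(r['at']),at_z(d,r['at'],z,st))
E
cd pics; python3 -c "
import cv2,numpy as np
a=[cv2.imread(f'{n}0.png') for n in ['scene','side','wrist']]
z=np.vstack([np.hstack(a[:2]),np.hstack([a[2],a[2]*0])]);cv2.imwrite('all0.png',cv2.resize(z,(800,600)))"
```

```text
['img', 'z_map', 'mtx', 'world_from_camera', 'shot'] 154.70000000000002 [-0.7  0.7  0.  -0. ]
scene tray_front 0.98 [392.  211.2] [270.5 346.7  17. ]
scene tray_front 0.83 [271.5 177.3] [449.6 -20.4  17. ]
scene tray_front 0.68 [244.8 145.6] [ 408.6 -214.9   17. ]
scene tray_front 0.66 [230.  158.9] [ 497.7 -193.4   17. ]
scene dock_gate_hinge 0.82 [228.9 178. ] [ 562.7 -117.    18. ]
scene dock_stop 0.62 [180.5 186.1] [ 709.6 -198.8   17. ]
scene dock_gate_tip 0.46 [251.7 169.3] [475.2 -96.7  18. ]
scene tray 0.95 [292.3 174.5] [376.2   9.7   4. ]
scene tray 0.95 [368.2 208.8] [307.  285.9   4. ]
scene tray 0.82 [217.1 172.2] [ 568.3 -180.6    4. ]
scene tray 0.67 [255.2 136.5] [ 332.1 -242.4    4. ]
scene dock 0.86 [221.2 167.3] [ 539.4 -194.8    0. ]
side tray_front 0.96 [117.1 182.5] [255.  330.7  17. ]
side tray_front 0.86 [239.  221.5] [439.8 -21.1  17. ]
side tray_front 0.72 [300.3 244.2] [ 514.4 -182.8   17. ]
side tray_front 0.58 [282.6 279.4] [ 408.7 -225.9   17. ]
side dock_gate_hinge 0.84 [293.1 223.6] [ 546.8 -123.7   18. ]
side dock_stop 0.58 [348.1 204.2] [ 714.6 -177.2   17. ]
side dock_gate_tip 0.5 [267.5 220.3] [501.4 -69.7  18. ]
side tray 0.96 [266.  307.5] [ 334.  -248.5    4. ]
side tray 0.92 [142.7 189.7] [302.3 266.9   4. ]
side tray 0.62 [351.8 289.8] [ 522.  -351.2    4. ]
side tray 0.55 [313.7 232.1] [ 577.1 -174.2    4. ]
wrist tray_front 0.63 [410. 146.] [452.1 -22.3  17. ]
wrist dock_gate_hinge 0.68 [328.1  53.9] [ 551.3 -119.    18. ]
wrist dock_gate_tip 0.97 [388.7  89.7] [483.5 -83.2  18. ]
wrist tray 0.88 [470.4 150. ] [373.8 -16.    4. ]
```

View pics/scene0.png

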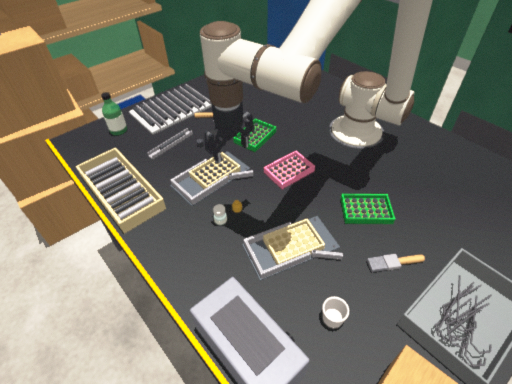

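View pics/wrist0.png

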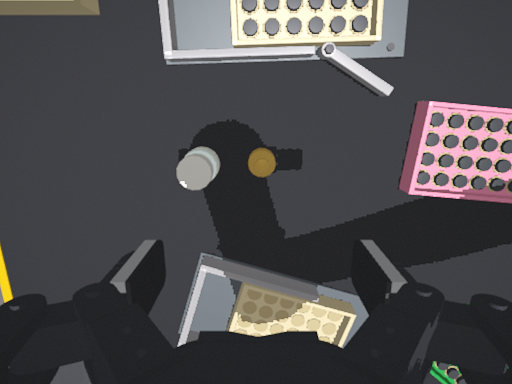

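Candidates for the full tray in the scene picture:
- Cream tray at (213,172), pockets holding dark discs.
- Cream tray at (295,240), pockets empty.
- Pink tray at (290,168).
- Green trays at (255,133) and (368,208).

By the description it is the cream one at (213,172). The wrist picture shows it at (305,15) with dark discs, its hinge at (328,52) and its bar tip at (390,92). I'll move over it for a close look.

>>> carry_out(slide=[[0.04, 0.02, 0.01], [0.09, 0.045, 0.03], [0.14, 0.07, 0.04], [0.17, 0.09, 0.05], [0.17, 0.09, 0.05], [0.17, 0.09, 0.05]], roll=[0, 0, 0, 0, 0, 0], claw=[0.05, 0.05, 0.05, 0.05, 0.05, 0.05])

```text
clock: 1.85
position: [535.4, -169.9, 355.2]
ee_rot: [0.707, -0.707, 0.001, -0.0]
contact_force: [0.0, 0.0, -0.3]
gripper_width: 49.9
grasp_force: 0.0
```

```bash
cat > look.py <<'E'
from h import *
import sys
np.set_printoptions(precision=1,suppress=True)
Z=dict(tray_front=17,dock_gate_hinge=18,dock_stop=17,dock_gate_tip=18,tray=4,dock=0)
st=read_state();d=get_image('wrist');save(d,sys.argv[1]+'.png')
print(st['clock'],np.array(st['position']),np.array(st['ee_rot'])*10,np.array(st['contact_force']))
for n,z in Z.items():
    for r in place_of(d,n)[:2]:
        print(n,round(r['conf'],2),np.array(r['at']),at_z(d,r['at'],z,st))
np.savez('last.npz',st=st,d=d)
E
python3 look.py w1
```

```text
1.85 [ 535.4 -169.9  355.2] [ 7.1 -7.1  0.  -0. ] [ 0.   0.  -0.3]
tray_front 0.62 [393.7 119.9] [ 405.8 -223.6   17. ]
tray_front 0.56 [293.4 162.4] [ 500.6 -182.3   17. ]
dock_gate_hinge 0.83 [243.2 219.1] [ 551.1 -122.7   18. ]
dock_stop 0.93 [ 79.8 169.4] [ 713.9 -175.    17. ]
dock_gate_tip 0.7 [305.3 253.2] [484.9 -83.9  18. ]
tray 0.87 [217.7 163.4] [ 577.5 -178.8    4. ]
tray 0.75 [464.6  94.6] [ 334.  -247.1    4. ]
```

View pics/w1.png

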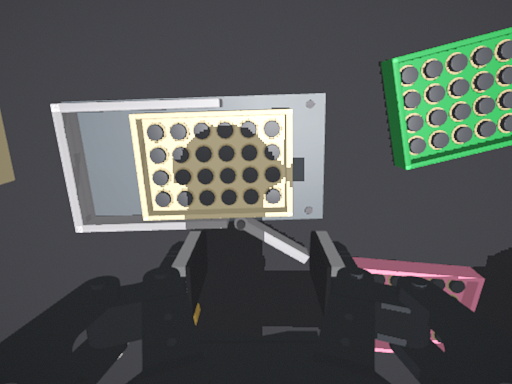

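The picture confirms the choice: the cream tray, centre about (215,163), has a dark disc in all 24 pockets. The stop is at (80,169), the hinge at (243,222) and the open bar's tip at (305,257).

The dock yaw works out to about 0.04 rad. The tray front is at about (501,-182) and its home position at about (563,-180), so it has about 63 mm to travel.

>>> carry_out(slide=[[0.005, 0.03, 0], [0.013, 0.065, 0], [0.013, 0.065, 0.02], [0.013, 0.065, 0.04], [0.013, 0.065, 0.06], [0.013, 0.065, 0.08], [0.013, 0.065, 0.1], [0.013, 0.065, 0.1]], roll=[10.5, 21, 31.5, 42, 52.5, 63, 73.5, 84], claw=[0.03, 0.03, 0.03, 0.03, 0.03, 0.03, 0.03, 0.03])

```text
clock: 3.2
position: [469.7, -182.7, 253.2]
ee_rot: [-0.049, 0.999, 0.0, -0.002]
contact_force: [0.4, 0.1, 0.2]
gripper_width: 30.1
grasp_force: 0.0
```

>>> carry_out(slide=[[0, 0, 0], [0, 0, 0.025], [0, 0, 0.05], [0, 0, 0.065], [0, 0, 0.075], [0, 0, 0.075], [0, 0, 0.075]], roll=[4, 4, 4, 4, 4, 4, 4], claw=[0.03, 0.03, 0.03, 0.03, 0.03, 0.03, 0.03])

```text
clock: 4.08
position: [470.4, -183.0, 180.3]
ee_rot: [-0.018, 1.0, -0.0, 0.001]
contact_force: [0.7, -0.1, 0.4]
gripper_width: 29.8
grasp_force: 0.0
```

```bash
python3 look.py w2; python3 -c "
from h import *
d=get_image('side');s=d['img'][150:290,210:410];cv2.imwrite('pics/s2.png',cv2.resize(s[:,:,::-1],(800,560),interpolation=cv2.INTER_CUBIC))
st=read_state();print(R.from_quat(st['ee_rot']).as_matrix(),st['joints'])"
```

```text
4.075 [ 470.4 -183.   180.3] [-0.2 10.  -0.   0. ] [ 0.7 -0.1  0.4]
tray_front 0.94 [259.2 315.5] [ 503.3 -181.6   17. ]
tray_front 0.82 [158.5 106.6] [ 405.3 -226.4   17. ]
dock_gate_tip 0.98 [473.  291.4] [485.4 -80.   18. ]
dock 0.46 [260.7 313.8] [ 515.1 -180.3    0. ]
[[-9.99391021e-01 -3.48911000e-02  4.44419716e-04]
 [-3.48911199e-02  9.99391119e-01 -3.71908037e-05]
 [-4.42851489e-04 -5.26744569e-05 -9.99999901e-01]] [-4.88997915e-02  4.72901926e-01 -5.46340181e-01  2.94538484e-05
 -5.51108513e-01 -1.48702343e+00]
```

View pics/s2.png

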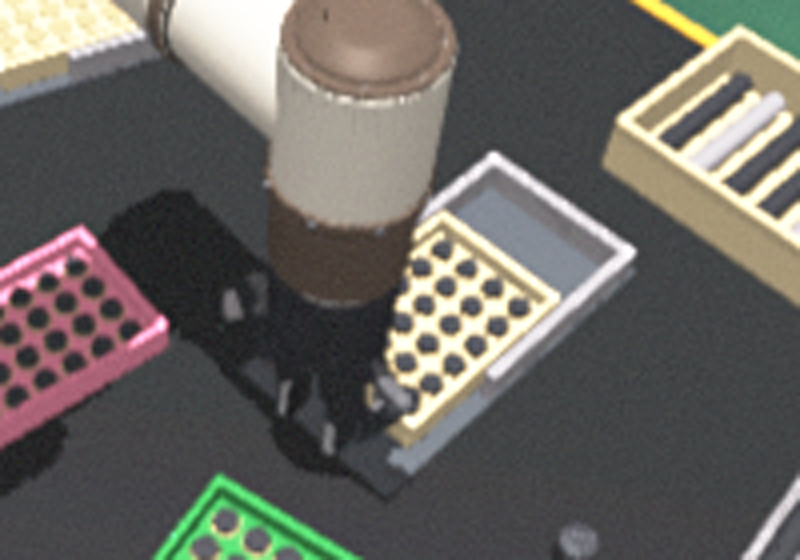

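View pics/w2.png

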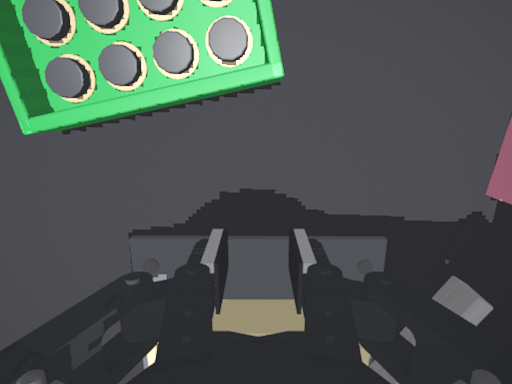

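The closed-in fingers stand in front of the tray, with its cream front face square between them at (258,315) and the bar clear at (470,295). Pushing now.

>>> carry_out(slide=[[-0.01, 0, 0], [-0.02, 0, 0], [-0.03, 0, 0], [-0.04, 0, 0], [-0.05, 0, 0], [-0.06, 0, 0], [-0.068, 0, 0], [-0.072, 0, 0]], roll=[0, 0, 0, 0, 0, 0, 0, 0], claw=[0.03, 0.03, 0.03, 0.03, 0.03, 0.03, 0.03, 0.03])

```text
clock: 5.48
position: [542.5, -180.4, 179.4]
ee_rot: [-0.017, 1.0, 0.0, -0.0]
contact_force: [-3.5, 0.4, -0.2]
gripper_width: 29.9
grasp_force: 1.5
```

>>> carry_out(slide=[[-0.002, 0, 0], [-0.004, 0, 0], [-0.006, 0, 0]], roll=[0, 0, 0], claw=[0.03, 0.03, 0.03])

```text
clock: 5.85
position: [547.9, -180.2, 179.7]
ee_rot: [-0.017, 1.0, 0.0, -0.0]
contact_force: [-1.9, -0.8, -1.2]
gripper_width: 30.0
grasp_force: 1.2
```

Still sliding at a few newtons, so I'll go on gently until it meets the stop.

>>> carry_out(slide=[[-0.0015, 0, 0], [-0.003, 0, 0]], roll=[0, 0], claw=[0.03, 0.03])

```text
clock: 6.1
position: [551.0, -180.2, 179.8]
ee_rot: [-0.017, 1.0, 0.0, -0.0]
contact_force: [-2.6, -0.5, -1.1]
gripper_width: 29.8
grasp_force: 1.2
```

>>> carry_out(slide=[[-0.0015, 0, 0], [-0.003, 0, 0]], roll=[0, 0], claw=[0.03, 0.03])

```text
clock: 6.35
position: [553.5, -180.0, 179.8]
ee_rot: [-0.017, 1.0, 0.0, -0.001]
contact_force: [-6.9, 1.0, 3.2]
gripper_width: 30.1
grasp_force: 2.9
```

>>> carry_out(slide=[[-0.001, 0, 0], [-0.002, 0, 0]], roll=[0, 0], claw=[0.03, 0.03])

```text
clock: 6.6
position: [554.2, -180.1, 179.8]
ee_rot: [-0.017, 1.0, 0.0, -0.003]
contact_force: [-8.1, -0.2, 6.3]
gripper_width: 29.8
grasp_force: 4.7
```

>>> carry_out(slide=[[-0.001, 0, 0], [-0.001, 0, 0]], roll=[0, 0], claw=[0.03, 0.03])

```text
clock: 6.85
position: [554.5, -180.1, 179.8]
ee_rot: [-0.017, 1.0, 0.0, -0.004]
contact_force: [-10.8, 0.9, 6.0]
gripper_width: 30.0
grasp_force: 5.0
```

The force has risen to 11 N with no further travel, so the tray is at the stop. I'll back off straight, rise and look.

>>> carry_out(slide=[[0.015, 0, 0], [0.04, 0, 0], [0.05, 0, 0], [0.05, 0, -0.05], [0.05, 0, -0.1], [0.02, 0, -0.15], [-0.02, 0, -0.17], [-0.02, 0, -0.17]], roll=[0, 0, 0, 0, 0, 0, 0, 0], claw=[0.03, 0.03, 0.03, 0.03, 0.0, 0.0, 0.0, 0.0])

```text
clock: 7.85
position: [579.8, -179.1, 352.4]
ee_rot: [-0.018, 1.0, -0.001, 0.004]
contact_force: [-0.6, 0.4, -0.9]
gripper_width: -0.1
grasp_force: 0.0
```

>>> carry_out(slide=[[-0.03, 0.01, 0], [-0.04, 0.01, 0], [-0.04, 0.01, 0]], roll=[0, 0, 0], claw=[0, 0, 0])

```text
clock: 8.22
position: [616.6, -167.8, 348.8]
ee_rot: [-0.018, 1.0, 0.0, -0.001]
contact_force: [-0.3, 0.0, -0.2]
gripper_width: -0.2
grasp_force: 0.0
```

```bash
python3 look.py w3
```

```text
8.225 [ 616.6 -167.8  348.8] [-0.2 10.   0.  -0. ] [-0.3  0.  -0.2]
tray_front 0.95 [248.7 119.5] [ 562.8 -178.9   17. ]
dock_gate_hinge 0.64 [309.7 110. ] [ 552.2 -122.6   18. ]
dock_gate_tip 0.78 [364.9  30.2] [483.4 -79.9  18. ]
tray 0.77 [246.9 195.9] [ 641.4 -179.     4. ]
dock 0.81 [245.  114.4] [ 558.8 -183.2    0. ]
```

View pics/w3.png

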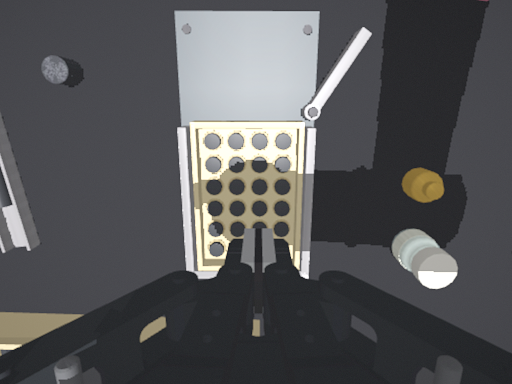

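The tray front is now at (563,-179), exactly the home position, and in the picture the tray's back is against the stop at row 270 with the discs in place. The hinge is at (552,-122.6). The bar is still open, pointing to (483,-80). Next I'll go down behind the bar on its +y side.

>>> carry_out(slide=[[0.028, 0.034, 0], [0.056, 0.067, 0], [0.083, 0.101, 0], [0.083, 0.101, 0.05], [0.083, 0.101, 0.1], [0.083, 0.101, 0.145], [0.083, 0.101, 0.166], [0.083, 0.101, 0.166]], roll=[0, 0, 0, 0, 0, 0, 0, 0], claw=[0, 0, 0, 0, 0, 0, 0, 0])

```text
clock: 9.57
position: [529.5, -70.0, 182.4]
ee_rot: [-0.017, 1.0, -0.0, -0.002]
contact_force: [-0.1, 1.1, 0.6]
gripper_width: 0.2
grasp_force: 0.0
```

```bash
python3 - <<'E'
from h import *
st=read_state();M=R.from_quat(st['ee_rot']).as_matrix();p=np.array(st['position']);print(p)
for f in [113,130,145,160,175,190,205,220,235,245,252,256]:
    a=np.radians(f);t=np.array([552+57*np.cos(a),-122.6+57*np.sin(a),183]);print(f,(M.T@(t-p)/1000).round(4))
E
python3 look.py w4 | head -1
```

```text
[529.48920919 -70.00131157 182.3587968 ]
113 [-0.0002 -0.0001 -0.0006]
130 [ 0.0144 -0.0084 -0.0006]
145 [ 0.0249 -0.0191 -0.0005]
160 [ 0.0322 -0.032  -0.0005]
175 [ 0.0359 -0.0464 -0.0005]
190 [ 0.0358 -0.0613 -0.0005]
205 [ 0.0318 -0.0756 -0.0005]
220 [ 0.0242 -0.0884 -0.0005]
235 [ 0.0136 -0.0989 -0.0005]
245 [ 0.0052 -0.1041 -0.0006]
252 [-0.0012 -0.1069 -0.0006]
256 [-0.005  -0.1081 -0.0006]
9.575 [529.5 -70.  182.4] [-0.2 10.  -0.  -0. ] [-0.1  1.1  0.6]
```

View pics/w4.png

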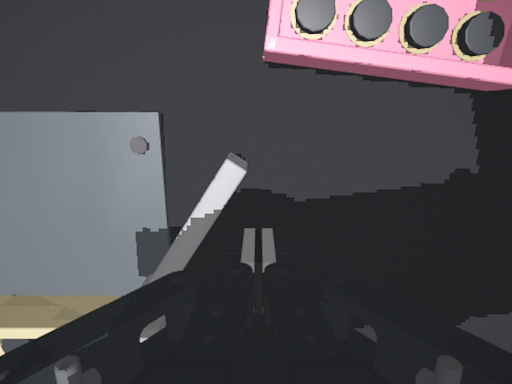

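The fingertips at (258,250) are just to the +y side of the bar (tip at (238,165)), with the pink tray clear above. Sweeping the bar round now.

>>> carry_out(slide=[[0.014, -0.008, 0], [0.025, -0.019, 0], [0.032, -0.032, 0], [0.036, -0.046, 0], [0.036, -0.061, 0], [0.032, -0.075, 0], [0.024, -0.088, 0], [0.024, -0.088, 0]], roll=[0, 0, 0, 0, 0, 0, 0, 0], claw=[0, 0, 0, 0, 0, 0, 0, 0])

```text
clock: 10.92
position: [510.0, -159.7, 183.5]
ee_rot: [-0.017, 1.0, -0.0, 0.0]
contact_force: [0.1, 0.1, -0.4]
gripper_width: 0.3
grasp_force: 0.0
```

>>> carry_out(slide=[[-0.005, -0.005, 0], [-0.01, -0.01, 0], [-0.016, -0.014, 0], [-0.022, -0.017, 0], [-0.026, -0.019, 0], [-0.026, -0.019, 0]], roll=[0, 0, 0, 0, 0, 0], claw=[0, 0, 0, 0, 0, 0])

```text
clock: 11.68
position: [536.3, -176.8, 183.8]
ee_rot: [-0.017, 1.0, -0.0, 0.001]
contact_force: [0.1, 0.4, 0.2]
gripper_width: -0.2
grasp_force: 0.0
```

>>> carry_out(slide=[[-0.002, 0, 0], [-0.004, 0, 0], [-0.004, 0, 0]], roll=[0, 0, 0], claw=[0, 0, 0])

```text
clock: 12.05
position: [539.4, -176.6, 183.6]
ee_rot: [-0.017, 1.0, 0.0, -0.001]
contact_force: [-2.4, -1.0, 1.4]
gripper_width: 0.1
grasp_force: 1.0
```

>>> carry_out(slide=[[-0.002, 0, 0], [-0.002, 0, 0]], roll=[0, 0], claw=[0, 0])

```text
clock: 12.3
position: [540.2, -176.6, 183.4]
ee_rot: [-0.017, 1.0, 0.0, -0.003]
contact_force: [-5.9, -1.0, 4.4]
gripper_width: -0.3
grasp_force: 3.0
```

>>> carry_out(slide=[[-0.002, 0, 0], [-0.003, 0, 0], [-0.003, 0, 0]], roll=[0, 0, 0], claw=[0, 0, 0])

```text
clock: 12.68
position: [541.3, -176.6, 183.1]
ee_rot: [-0.017, 1.0, 0.001, -0.006]
contact_force: [-10.9, -0.3, 7.4]
gripper_width: -0.3
grasp_force: 5.4
```

>>> carry_out(slide=[[0.01, 0, 0], [0.035, 0, 0], [0.05, 0, 0], [0.05, 0, -0.05], [0.05, 0, -0.1], [0.02, 0, -0.15], [-0.03, 0, -0.17], [-0.03, 0, -0.17]], roll=[0, 0, 0, 0, 0, 0, 0, 0], claw=[0, 0, 0, 0, 0, 0, 0, 0])

```text
clock: 13.68
position: [577.8, -175.0, 355.9]
ee_rot: [-0.018, 1.0, -0.001, 0.004]
contact_force: [-0.4, 1.0, -1.5]
gripper_width: -0.0
grasp_force: 0.0
```

>>> carry_out(slide=[[-0.03, 0, 0], [-0.04, 0.01, 0], [-0.04, 0.01, 0]], roll=[0, 0, 0], claw=[0, 0, 0])

```text
clock: 14.05
position: [614.3, -163.1, 352.8]
ee_rot: [-0.018, 1.0, 0.0, -0.001]
contact_force: [-0.2, -0.3, 0.2]
gripper_width: 0.1
grasp_force: 0.0
```

```bash
python3 look.py w5
```

```text
14.05 [ 614.3 -163.1  352.8] [-0.2 10.   0.  -0. ] [-0.2 -0.3  0.2]
tray_front 0.93 [243.3 122.6] [ 563.6 -179.3   17. ]
dock_gate_hinge 0.65 [304.6 115.1] [ 554.5 -121.6   18. ]
dock_gate_tip 0.88 [217.6 111.5] [ 554.2 -203.7   18. ]
tray 0.97 [244.5 197.2] [ 641.6 -176.7    4. ]
dock 0.77 [241.  115.1] [ 557.3 -182.5    0. ]
```

View pics/w5.png

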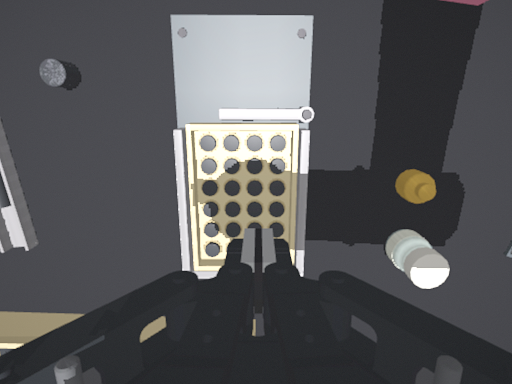

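The bar lies shut across the front from (220,113) to (306,114), parallel to the tray edge at row 124, and the stall showed it against its limit. The tray is home, the jar and weight are where they were, and the gripper is well above everything.

```bash
python3 -c "
from bench import *
print(job_done())"
```

```text
the job is handed in; nothing more can be done
None
```

The full tray is pushed home against its stop, its bar is then swung shut across the front, the arm is clear of everything, and the job was handed in at about 14 s on the robot's clock; the empty tray and its bar were never approached.

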